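# Press a re-glued clip plate flush with the eraser

## Task

The steel plate of the widest spring clip in the drawer has just been re-glued and springs forward off its blue block. Pick up the white-and-green eraser, lower it all the way down into the gap of the one clip that is wide enough for it, and with the eraser push that clip's plate back gently until it is flush against its block, leaving the narrow clip, the clip with the navy stick and everything else undisturbed. Finish while still gripping the eraser and holding the plate pressed flush: do not let go.

Things in the scene. Friction and masses are not known exactly. Their poses are not given: they have to be found in the camera images.
- eraser_mid (a point): Centre (half-way up) of the loose eraser, a hard white block with a green sleeve round its middle: 18 (x) x 52 (y) x 30 mm tall, about 40 g, z up, standing on its long edge on the drawer floor. Grip it by its ends, 52 mm apart: set in the clip, they overhang the 34 mm wide clip by 9 mm each side, with room for fingers right down to the drawer floor.
- wide_clip: The wide spring clip, empty, fixed; origin at drawer-floor level under its base, z up, +x from lip across gap to plate and blue block, y along the gap. All 34 mm wide (y). Base 90 x 34 x 10 mm tall. Orange lip 8 mm thick, gap face at x=-22 mm, top 24 mm above the floor. Plate 5 mm thick, front face at x=+2 mm at rest. Block face at x=+15 mm, 20 mm thick; plate and block tops 46 mm above the floor.
- wide_clip_gap (a point): Middle of the wide clip's 24 mm gap (plate at rest), on the gap's floor (top of the base, 10 mm above the drawer floor), at x=-10 mm from the clip's origin; axes as the clip's. With the plate flush its front face is at x=+10 mm and the eraser's centre at x=+1 mm from the clip's origin, i.e. 11 mm along +x from this point.
- wide_clip_plate (a joint): Slide of the wide clip's plate along the clip's +x, in m: 0 sprung forward, 0.008 flush against its block (hard stop). Spring: 2 N at 0 rising to 6 N at 0.008; it returns when released.
- narrow_clip: The narrow spring clip, empty, fixed: same make, axes and sizes as the wide clip, but its lip's gap face is at x=-7 mm, so its gap is only 9 mm, too narrow for the eraser. Leave it alone.
- narrow_clip_plate (a joint): Slide of the narrow clip's plate, m: 0 sprung forward, 0.008 against its block.
- stick_clip: The spring clip that pinches the navy stick, fixed: same make, axes and sizes as the narrow clip, its 9 mm gap filled by the stick. Leave it alone.
- navy_stick: Navy plastic USB stick with steel plug upward, 9 x 18 x 56 mm tall, standing pinched in the stick clip; origin at its foot, 10 mm above the drawer floor. Leave it alone.
- gold_drive: Gold-coloured metal drive lying flat, 18 (x) x 54 (y) x 9 mm, origin under the middle of its case. Leave it alone.
- bamboo_stick: Bamboo-cased USB stick lying flat, 20 (x) x 60 (y) x 11 mm, origin under the middle of its case. Leave it alone.
- bowl: Red ceramic bowl, 100 mm across, 40 mm tall, origin under its middle. Leave it alone.
- tape_roll: Roll of clear tape lying flat, 60 mm across, 19 mm tall, origin under its middle. Leave it alone.
- sharpener: Small aluminium sharpener, 25 x 16 x 12 mm, lying flat between two clips, origin under its middle. Leave it alone.
There are look-alikes about, which are no part of the job. Of the things shaped like the part that bears eraser_mid, the white one is meant.

How it is judged:
On the way:
1. the eraser is down in the gap of the wide clip (z of eraser_mid in the frame of wide_clip between 0.021 and 0.028 m and x of eraser_mid in the frame of wide_clip between -0.014 and 0.005 m and y of eraser_mid in the frame of wide_clip between -0.01 and 0.01 m and angle between the y axis of eraser_mid and the y axis of wide_clip, either way round below 0.17 rad and angle between eraser_mid's own z axis and vertical below 0.15 rad), for 0.1 s.
At the end, for the whole second after the job is handed in: Eraser upright in the wide gap: down within 3 mm, centred within 10 mm, aligned within 0.17 rad, at rest. Plate within 1.2 mm of flush; eraser presses the clip over 3 N; fingers on the eraser over 2 N, on the clip under 1 N. Narrow plate forward (under 2 mm); navy stick upright in its clip (all of step 1 and value of joint wide_clip_plate above 0.0068 m and contact force between eraser and wide_clip above 3 N and contact force between the fingers and eraser above 2 N and contact force between the fingers and wide_clip below 1 N and value of joint narrow_clip_plate below 0.002 m and linear speed of eraser below 0.01 m/s and horizontal distance between navy_stick and stick_clip below 0.015 m and angle between navy_stick's own z axis and vertical below 0.2 rad); the arm keeps its last pose, push and grip.
It fails at once if the eraser is pressed on the wide clip with more than 40 N (contact force between eraser and wide_clip above 40 N).
It fails at once if the eraser is forced into or pushed against the narrow clip (contact force between eraser and narrow_clip above 3 N).
It fails at once if the navy stick is disturbed in its clip (moved 12 mm or tipped) (distance of navy_stick from where it was at the start of the episode above 0.012 m or angle between navy_stick's own z axis and vertical above 0.25 rad).
It fails at once if the gold drive, bamboo stick, bowl, tape roll or sharpener is moved by more than 30 mm (distance of any of gold_drive, bamboo_stick, bowl, tape_roll, sharpener from where it was at the start of the episode above 0.03 m).
It also fails if it takes over 48 s, if anything falls off the work surface, if the arm or the gripper's body presses on something with over 40 N, if the wrist force passes 120 N, or if a joint passes its speed limit or range.

## Robot

A 6-joint arm with a two-finger parallel gripper is mounted at the origin on the work surface. World frame = base frame: x ahead of the robot, y to its left, z up, the work surface at z = 0. Lengths are in m, angles in rad, forces in N, time in s.
With the tool pointing down it reaches from about 0.425 to 0.95 m from the base axis. Payload 3.5 kg.
Tool frame: the origin (TCP) lies on the centre line of the jaws, within the pads' length; the fingertips stand 11 mm ahead of it and the grasp point (between the pads) lies 8 mm behind it; x points along the fingers, y is the direction in which the jaws open and shut, and the axes are right-handed (so a half turn about x gives the same grasp; the last joint's range is limited). The gripper opens to 85 mm and grips with 20 to 120 N. Pads are 22 mm wide; open, the fingers measure 114 mm over their backs; the gripper's body (76 mm by 85 mm) begins 54 mm behind the grasp point. The pads swing forward as they close: fully open they stand 13 mm farther back than shut.
Start: joints at [-1.444, 0.286, 1.577, -0, 1.279, -0.15], TCP at [0.184, -0.649, 0.242] pointing down, gripper open.
Joint ranges: [-2.77, 2.77], [-0.9, 2.22], [0.21, 2.48], [-1.53, 4.67], [0.24, 2.81], [-2.84, 2.84]. Speed limits (rad/s): [2.79, 2.79, 3.14, 3.14, 3.14, 3.14].

## Interface

Orientations are given as a unit quaternion [x, y, z, w].
In Python, from plant import ctrl gives the robot as it stands. The module is installed in compiled form; this text tells all that it offers.
- The arm moves only by the tool drive_tool, never from a script. Its argument "series" is a list of rows, each a list of 2 entries, a list of its own where there are three numbers: the shift along the tool's x, y, z in units of 50 mm (1.0 is 50 mm), then the turn, a rotation vector about the tool's x, y, z in degrees. A call has 1 to 5 rows; each row shifts and turns the pose as measured when the row begins, along the tool's axes as they then stand; what a row does not reach is not made up. A row lasts 1/10 s, in which the tool goes at most 50 mm and 8.59 degrees, less where a joint would pass 70% of its speed; a pose out of reach is approached as far as the arm can. A call is refused whole if a number of a shift passes 1 or a number of a turn 8.59, either way. A call with a gripper value outside its range is refused whole. "grip" is the gripper's target within -1 to 1 (fully open at 1, half-way at 0, shut at -1), set as the call begins (left out, the last holds). The fingers move at their own pace and stop on an object; "newtons" is the grip in N (left out, the last holds). Time passes only in rows, so rows that do not move let the fingers close. It gives the time, the measured TCP pose, the force and the opening at its end, in the units of the state.
- ctrl.get_state(): the state, without advancing time (a new reading comes with each control period).
- ctrl.read_camera(name): name is "side" or "top"; returns a dict with "img" (480x640x3 uint8, red, green, blue), "camera_matrix" (3x3 intrinsics, pixels), "R" (3x3) and "t" (3): a world point X has camera coordinates R X + t. Camera axes: x right, y down, z forward; pixel columns grow to the right and rows downward; lengths in m; the calibration is good to about 2 mm. A picture is of the moment at which its call begins. There is no depth.
- ctrl.sign_off(): hands the job in, once; it reports no verdict.
The state is a dict: "time": time; "qpos": joint angles; "dq": joint speeds; "joint_efforts": joint torques, N m; "eef_pos": TCP position; "tcp_rot": TCP orientation; "contact_force": force on the tool from outside, world axes, zero at the start; "wrist_torque": the same for the moment, N m; "opening": opening from 0.0 (shut) to 1.0 (fully open).
Only numpy, scipy, OpenCV 4.12 (cv2) and the standard library are available. Lean on these libraries where they do the work, as an engineer would, in place of code of your own. Each camera call takes 0.05 s, during which the arm holds its last target.

## Working session

There is one attempt and no reset: what is moved stays moved. The work goes in short steps, Python scripts to look and compute and a tool call to move; the robot and the scene stay as the last step left them, time stands still between calls to the robot, and variables do not carry over. Pictures are saved under pics/ and viewed, and the job is handed in when it is done.

Besides the shell and the picture viewer there is one more tool, called after ">>>" as name([rows], argument=value, ...), one row to a line, values as JSON. drive_tool: Moves the arm, as the interface text tells. Its arguments: {"type":"object","properties":{"series":{"type":"array"},"grip":{"type":"number"},"newtons":{"type":"number"}},"required":["series"]}

```bash
mkdir -p pics; cat > h.py <<'E'
from plant import ctrl
import cv2, numpy as np
def snap(name, fn):
    c=ctrl.read_camera(name); np.savez(f'{fn}.npz',**{k:np.array(v) for k,v in c.items()})
    cv2.imwrite(f'pics/{fn}.png',c['img'][:,:,::-1]); return c
def load(fn): return dict(np.load(f'{fn}.npz'))
def ray(c,uv,z):
    K,R,t=np.array(c['camera_matrix']),np.array(c['R']),np.array(c['t']).ravel()
    d=R.T@np.linalg.inv(K)@np.array([uv[0],uv[1],1.]); o=-R.T@t
    return o+d*(z-o[2])/d[2]
def proj(c,X):
    p=c['camera_matrix']@(c['R']@np.array(X)+np.array(c['t']).ravel()); return p[:2]/p[2]
E
python3 - <<'E'
from h import *
for n in ['top','side']:
    c=snap(n,n+'0'); R=np.array(c['R']);print(n,-R.T@np.array(c['t']).ravel(),R.round(3).tolist(),c['camera_matrix'][0])
s=ctrl.get_state();print(s)
E
```

```text
top [0.41088159 0.01134241 0.78439485] [[-0.059, -0.998, 0.005], [-0.977, 0.057, -0.207], [0.207, -0.017, -0.978]] [433.77363144   0.         317.91883106]
side [0.2348423  0.63768989 0.49969779] [[-0.908, -0.42, -0.017], [-0.211, 0.489, -0.846], [0.363, -0.765, -0.532]] [461.33458491   0.         322.96811429]
{'time': 0.1, 'qpos': array([-1.44399758e+00,  2.87120260e-01,  1.57802790e+00, -2.19681586e-05,
        1.27862774e+00, -1.49978684e-01]), 'dq': array([ 0.00019144, -0.00120557, -0.00269911, -0.0003713 , -0.00040691,
       -0.0015332 ]), 'joint_efforts': array([ 4.88093174e-04, -4.07299411e+01, -2.93697631e+01, -1.63320851e-04,
        3.42872074e-03,  6.80090992e-06]), 'eef_pos': array([ 0.18441232, -0.64872154,  0.24105815]), 'tcp_rot': array([ 0.70034731,  0.09831765, -0.70034429,  0.09677379]), 'contact_force': array([ 0.46282343, -1.26320377,  0.27056739]), 'wrist_torque': array([-0.01274741, -0.00517143, -0.00363873]), 'opening': 0.9985442438594679}
```

View pics/top0.png

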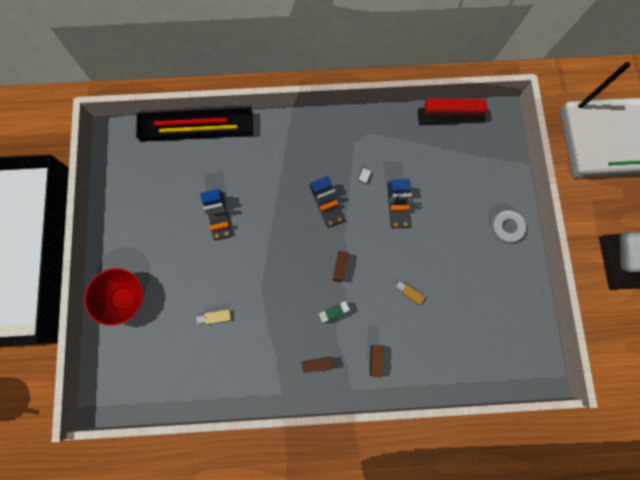

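View pics/side0.png

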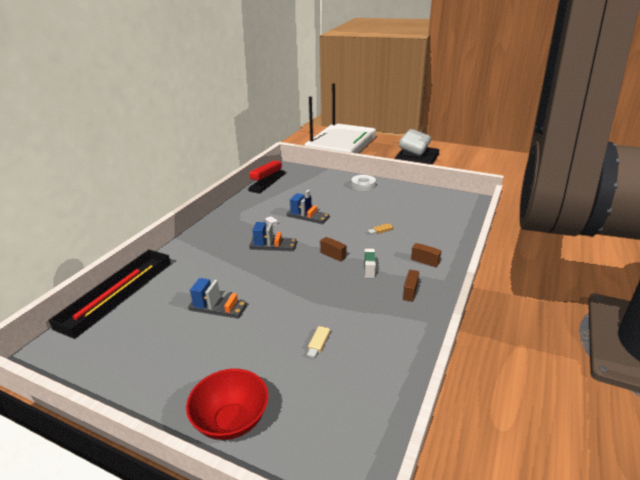

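The top view shows three clips: left at (215,213), middle at (327,200) and right at (400,203). The white and green eraser is at (334,312). The left clip looks like the wide one. I'll zoom in to measure.

```bash
python3 - <<'E'
from h import *
a=load('top0')['img'][:,:,::-1]; b=load('side0')['img'][:,:,::-1]
f=lambda i,x,y,w,h,s:cv2.resize(i[y:y+h,x:x+w],None,fx=s,fy=s,interpolation=cv2.INTER_CUBIC)
cv2.imwrite('pics/z1.png',np.hstack([f(a,185,175,60,75,6.5),f(a,305,282,60,75,6.5)]))
cv2.imwrite('pics/z2.png',np.hstack([f(b,180,270,75,60,5.2),f(b,335,235,75,60,5.2)]))
E
```

```text
(no output)
```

View pics/z1.png

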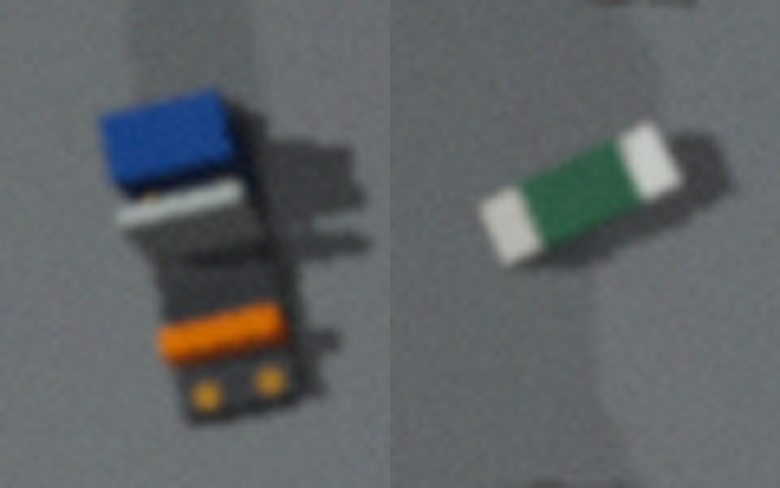

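View pics/z2.png

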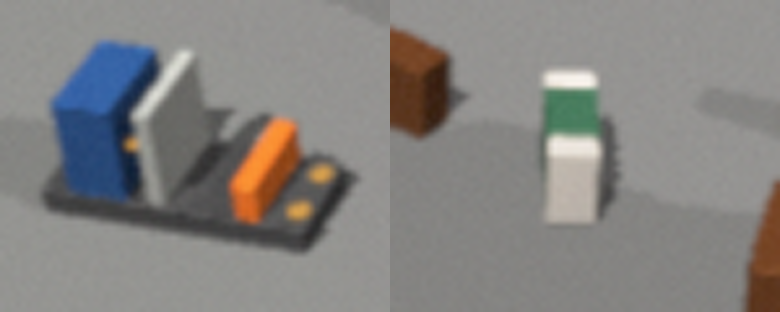

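```bash
cat > fit.py <<'E'
from h import *
from scipy.optimize import least_squares
T=load('top0');S=load('side0')
tz=lambda o,s,p:np.array(o)+(np.array(p)+.5)/s-.5
clip=[(T,tz((185,175),6.5,p),X) for p,X in [((103,117),(35,17,46)),((218,90),(35,-17,46)),((121,229),(2,17,46)),((245,204),(2,-17,46)),((117,211),(7,17,46)),((240,182),(7,-17,46)),((160,328),(-22,17,24)),((278,303),(-22,-17,24))]]
clip+=[(S,tz((180,270),5.2,p),X) for p,X in [((52,103),(35,17,46)),((100,42),(35,-17,46)),((157,48),(15,-17,46)),((203,57),(2,-17,46)),((150,125),(2,17,46)),((135,118),(7,17,46)),((187,50),(7,-17,46)),((278,118),(-22,-17,24)),((298,124),(-30,-17,24)),((232,180),(-22,17,24)),((258,190),(-30,17,24)),((253,222),(-30,17,10)),((160,203),(2,17,10))]]
er=[(T,tz((305,282),6.5,p),X) for p,X in [((88,205),(9,26,15)),((118,265),(-9,26,15)),((260,120),(9,-26,15)),((293,185),(-9,-26,15))]]
er+=[(S,tz((335,235),5.2,p),X) for p,X in [((158,138),(9,26,15)),((210,140),(-9,26,15)),((157,222),(9,26,-15)),((208,222),(-9,26,-15)),((155,72),(9,-26,15)),((208,72),(-9,-26,15))]]
def fit(obs,x0):
    def f(p,full=False):
        c,s=np.cos(p[3]),np.sin(p[3]);R=np.array([[c,-s,0],[s,c,0],[0,0,1]])
        return np.concatenate([proj(cam,p[:3]+R@np.array(X)/1e3)-uv for cam,uv,X in obs])
    r=least_squares(f,x0,loss='soft_l1'); return r.x,f(r.x).reshape(-1,2)
for nm,o,x0 in [('clip',clip,[.6,.2,0,.2]),('er',er,[.4,0,.015,.3])]:
    for sub in [o,[q for q in o if q[0] is T],[q for q in o if q[0] is S]]:
        p,r=fit(sub,x0);print(nm,p.round(4),np.degrees(p[3]).round(1),'rms',np.sqrt((r**2).mean()).round(2))
    if nm: p,r=fit(o,x0);print(r.round(1).tolist())
E
python3 fit.py
```

```text
clip [6.492e-01 1.791e-01 4.000e-04 1.859e-01] 10.6 rms 0.74
clip [ 0.6542  0.1821 -0.0103  0.1838] 10.5 rms 0.28
clip [ 0.6555  0.1709 -0.0078  0.184 ] 10.5 rms 0.66
[[-0.2, 0.7], [0.8, 0.5], [0.5, 0.7], [0.3, 0.1], [0.6, 0.8], [0.5, 0.9], [0.1, 1.4], [0.4, 0.9], [-0.8, -0.0], [-0.1, -0.7], [-0.0, -0.2], [-1.6, -0.9], [-0.7, -1.3], [-0.7, -0.4], [-1.3, 0.0], [-0.8, -0.0], [-0.2, -0.5], [-0.6, 1.1], [-1.0, -0.1], [1.1, 0.5], [0.7, 1.1]]
er [ 0.4571 -0.0231  0.018   0.3923] 22.5 rms 0.97
er [ 0.4596 -0.0233  0.0049  0.3834] 22.0 rms 0.24
er [ 0.4622 -0.0426  0.0037  0.3703] 21.2 rms 0.95
[[0.1, 1.1], [0.1, 1.4], [0.7, 0.9], [0.3, 0.4], [-0.4, 2.1], [-0.1, 1.8], [-0.7, -0.3], [-0.5, -0.2], [-0.8, -1.2], [-1.3, -1.2]]
```

```bash
cat > go.py <<'E'
from h import *
from scipy.spatial.transform import Rotation as Ro
def want(yaw):  # tool x down, tool y = (-sin,cos) of yaw frame y, either sign
    y=np.array([-np.sin(yaw),np.cos(yaw),0]); x=np.array([0,0,-1.])
    return [Ro.from_matrix(np.c_[x,s*y,np.cross(x,s*y)]) for s in (1,-1)]
def delta(pos,yawdeg):
    s=ctrl.get_state(); q=Ro.from_quat(s['tcp_rot'])
    d=q.inv().apply(np.array(pos)-s['eef_pos'])/.05
    rs=sorted([(q.inv()*w).as_rotvec(degrees=True) for w in want(np.radians(yawdeg))],key=np.linalg.norm)
    print('t',round(s['time'],2),'pos',s['eef_pos'].round(4),'F',s['contact_force'].round(1),'op',round(s['opening'],3),'q',s['qpos'].round(2))
    print('shift(units, tool)',d.round(3),'turn',rs[0].round(2),'other',rs[1].round(1))
    print('tool axes world\n',q.as_matrix().T.round(3))
E
python3 -c "
from go import *
delta([.52,-.30,.24],22); delta([.458,-.026,.12],22)"
```

```text
t 0.1 pos [ 0.1844 -0.6487  0.2411] F [ 0.5 -1.3  0.3] op 0.999 q [-1.44  0.29  1.58 -0.    1.28 -0.15]
shift(units, tool) [ 0.034 -4.875 -8.362] turn [-6.14 -0.02  0.12] other [173.9   0.2   0. ]
tool axes world
 [[-0.     0.002 -1.   ]
 [ 0.273 -0.962 -0.002]
 [-0.962 -0.273 -0.   ]]
t 0.1 pos [ 0.1844 -0.6487  0.2411] F [ 0.5 -1.3  0.3] op 0.999 q [-1.44  0.29  1.58 -0.    1.28 -0.15]
shift(units, tool) [  2.446 -10.48   -8.666] turn [-6.14 -0.02  0.12] other [173.9   0.2   0. ]
tool axes world
 [[-0.     0.002 -1.   ]
 [ 0.273 -0.962 -0.002]
 [-0.962 -0.273 -0.   ]]
```

>>> drive_tool([
  [[0,-0.5,-0.83],[-1.2,0,0]],
  [[0,-0.5,-0.83],[-1.2,0,0]],
  [[0,-0.5,-0.83],[-1.2,0,0]],
  [[0,-0.5,-0.83],[-1.2,0,0]],
  [[0,-0.5,-0.83],[-1.2,0,0]],
], grip=1, newtons=60)

```text
time: 0.6
eef_pos: [0.3419, -0.4629, 0.237]
tcp_rot: [-0.694, -0.134, 0.695, -0.129]
contact_force: [0.3, -0.4, -0.0]
opening: 1.002
```

>>> drive_tool([
  [[0,-0.5,-0.83],[0,0,0]],
  [[0,-0.5,-0.83],[0,0,0]],
  [[0,-0.5,-0.83],[0,0,0]],
  [[0,-0.5,-0.83],[0,0,0]],
  [[0,-0.5,-0.83],[0,0,0]],
])

```text
time: 1.1
eef_pos: [0.4915, -0.2626, 0.2356]
tcp_rot: [-0.694, -0.135, 0.696, -0.128]
contact_force: [0.8, -0.7, -0.9]
opening: 1.001
```

```bash
python3 -c "
from go import *
delta([.458,-.026,.12],22)"
```

```text
t 1.1 pos [ 0.4915 -0.2626  0.2356] F [ 0.8 -0.7 -0.9] op 1.001 q [-0.67  0.04  1.87  0.    1.24  0.52]
shift(units, tool) [ 2.357 -4.627 -1.103] turn [-0.61  0.03  0.56] other [ 1.794e+02  9.000e-01 -1.000e-01]
tool axes world
 [[-0.004  0.009 -1.   ]
 [ 0.365 -0.931 -0.01 ]
 [-0.931 -0.365  0.001]]
```

>>> drive_tool([
  [[0.3,-0.9,-0.22],[0,0,0.5]],
  [[0.3,-0.9,-0.22],[0,0,0]],
  [[0.3,-0.9,-0.22],[0,0,0]],
  [[0.3,-0.9,-0.22],[0,0,0]],
  [[0.3,-0.9,-0.22],[0,0,0]],
])

```text
time: 1.6
eef_pos: [0.4629, -0.0275, 0.1605]
tcp_rot: [0.696, 0.131, -0.693, 0.133]
contact_force: [1.2, 0.8, 0.3]
opening: 1.002
```

>>> drive_tool([
  [[0.3,0,0],[0,0,0]],
  [[0,0,0],[0,0,0]],
])

```text
time: 1.8
eef_pos: [0.459, -0.0211, 0.1416]
tcp_rot: [-0.694, -0.135, 0.695, -0.134]
contact_force: [0.5, 0.0, -0.3]
opening: 1.001
```

```bash
python3 -c "
from go import *
delta([.458,-.026,.08],22)
snap('top','top1');snap('side','side1')"
```

```text
t 1.8 pos [ 0.459  -0.0211  0.1416] F [ 0.5  0.  -0.3] op 1.001 q [-0.27 -0.09  2.18  0.    1.05  0.92]
shift(units, tool) [1.232 0.086 0.053] turn [-0.06  0.08  0.12] other [ 1.799e+02  2.000e-01 -1.000e-01]
tool axes world
 [[-0.002  0.001 -1.   ]
 [ 0.374 -0.928 -0.002]
 [-0.928 -0.374  0.001]]
```

View pics/side1.png

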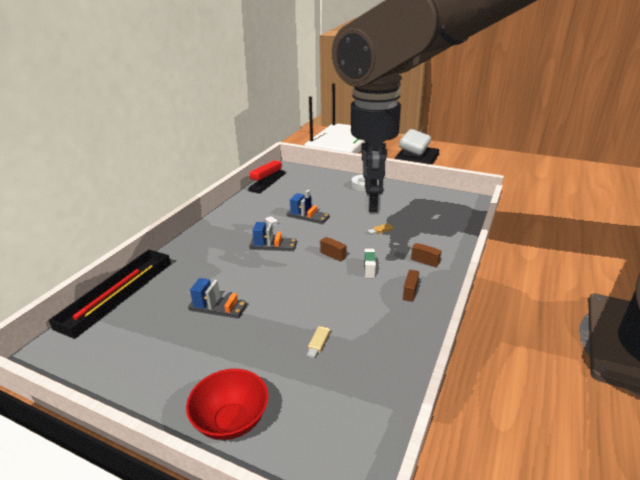

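View pics/top1.png

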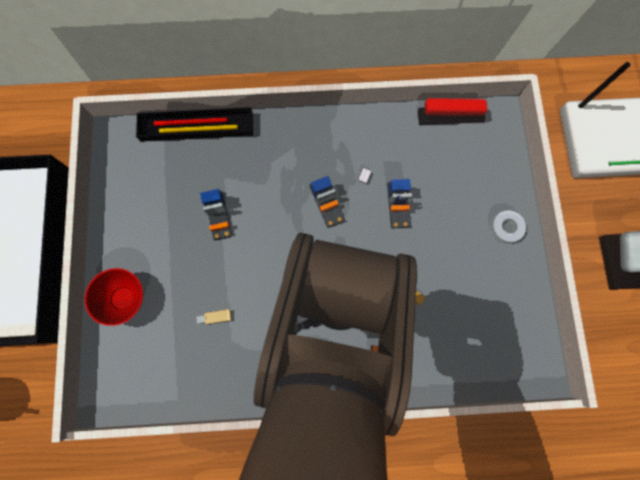

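The side view shows the gripper at (375,195), above the eraser at (370,262), and both fingers are clear. The top view is blocked by the arm. I'll descend.

>>> drive_tool([
  [[0.5,0.05,0.04],[0,0,0]],
  [[0.5,0,0],[0,0,0]],
  [[0.4,0,0],[0,0,0]],
  [[0.2,0,0],[0,0,0]],
  [[0,0,0],[0,0,0]],
])

```text
time: 2.4
eef_pos: [0.467, -0.0323, 0.0683]
tcp_rot: [0.7, 0.129, -0.69, 0.133]
contact_force: [0.0, 0.2, -0.3]
opening: 1.0
```

```bash
python3 -c "
from go import *
delta([.458,-.026,.02],22)
c=snap('side','side2')
s=ctrl.get_state();q=Ro.from_quat(s['tcp_rot'])
print('tcp px',proj(c,s['eef_pos']))
for sg in(-1,1):print('tip',proj(c,s['eef_pos']+q.apply([-.002,sg*.0425,0])))
cv2.imwrite('pics/z3.png',cv2.resize(c['img'][170:300,310:440,::-1],None,fx=4.5,fy=4.5,interpolation=cv2.INTER_CUBIC))"
```

```text
t 2.4 pos [ 0.467  -0.0323  0.0683] F [ 0.   0.2 -0.3] op 1.0 q [-0.29  0.05  2.2   0.    0.87  0.91]
shift(units, tool) [ 0.963 -0.192  0.133] turn [-0.64 -0.73 -0.54] other [179.4  -0.8   1.1]
tool axes world
 [[ 0.015 -0.004 -1.   ]
 [ 0.364 -0.931  0.009]
 [-0.931 -0.364 -0.013]]
tcp px [366.08556637 234.32938773]
tip [366.59944073 246.46173827]
tip [365.71531867 221.38267394]
```

View pics/z3.png

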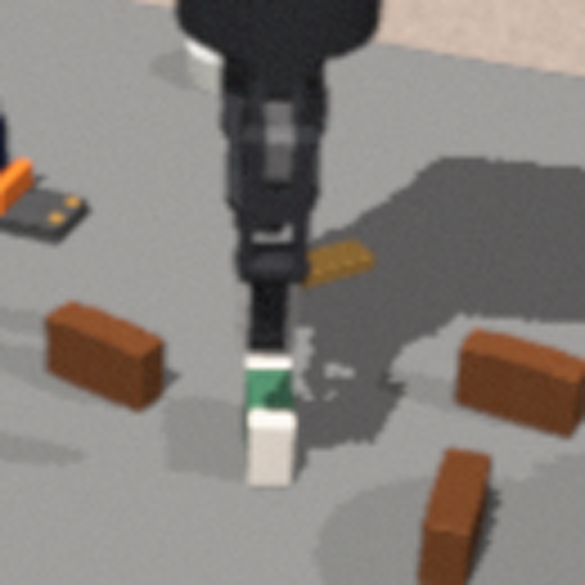

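```bash
cat >> go.py <<'E'
def look(fn,box,sc,op=.0425,back=.002,cam='side'):
    c=snap(cam,fn); s=ctrl.get_state();q=Ro.from_quat(s['tcp_rot'])
    x0,y0,x1,y1=box
    im=cv2.resize(c['img'][y0:y1,x0:x1,::-1],None,fx=sc,fy=sc,interpolation=cv2.INTER_CUBIC)
    for sg in(-1,1):
        p=proj(c,s['eef_pos']+q.apply([-back,sg*op,0])); print('tip',p.round(1), 'zoom',((p-[x0,y0])*sc).round())
    cv2.imwrite(f'pics/{fn}_z.png',im)
E
python3 -c "
from go import *
delta([.458,-.026,.02],22)
look('side3',(310,170,440,300),4.5)
delta([.458,-.026,.02],22)
"
```

```text
t 2.45 pos [ 0.4676 -0.0324  0.0691] F [0.5 0.1 1.1] op 1.0 q [-0.29  0.05  2.2   0.    0.87  0.91]
shift(units, tool) [ 0.978 -0.2    0.145] turn [-0.63 -0.8  -0.6 ] other [179.4  -0.9   1.2]
tool axes world
 [[ 0.017 -0.005 -1.   ]
 [ 0.364 -0.931  0.01 ]
 [-0.931 -0.364 -0.014]]
tip [366.4 246.2] zoom [254. 343.]
tip [365.5 221.1] zoom [250. 230.]
t 2.5 pos [ 0.468  -0.0323  0.0697] F [-0.3 -0.5 -0.2] op 1.003 q [-0.29  0.05  2.2   0.    0.87  0.91]
shift(units, tool) [ 0.99  -0.201  0.155] turn [-0.61 -0.86 -0.64] other [179.4  -1.    1.3]
tool axes world
 [[ 0.018 -0.005 -1.   ]
 [ 0.365 -0.931  0.011]
 [-0.931 -0.365 -0.015]]
```

View pics/side3_z.png

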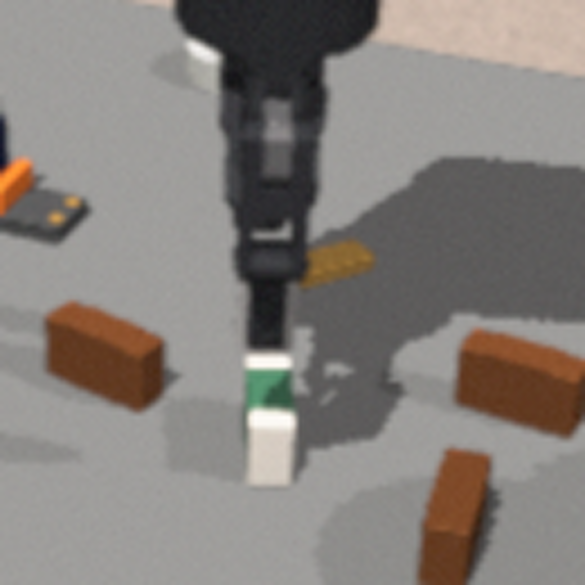

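```bash
python3 -c "
from go import *
c=load('side3');s=ctrl.get_state();q=Ro.from_quat(s['tcp_rot'])
for b in [0,.06,.1,.15,.2]:
  p=proj(c,s['eef_pos']+q.apply([-b,0,0]));print(b,p.round(1),((p-[310,170])*4.5).round())
for x,y in [(.458,-.026),(.468,-.0323)]:
  for z in (.002,.032): p=proj(c,[x,y,z]);print(x,z,((p-[310,170])*4.5).round())
cv2.imwrite('pics/z5.png',cv2.resize(c['img'][60:260,270:470,::-1],None,fx=3,fy=3,interpolation=cv2.INTER_CUBIC))
"
```

```text
0 [365.9 234. ] [251. 288.]
0.06 [367.5 204.4] [259. 155.]
0.1 [368.7 183.3] [264.  60.]
0.15 [370.3 155.1] [271. -67.]
0.2 [372.  124.9] [ 279. -203.]
0.458 0.002 [263. 441.]
0.458 0.032 [266. 381.]
0.468 0.002 [246. 428.]
0.468 0.032 [248. 367.]
```

View pics/z5.png

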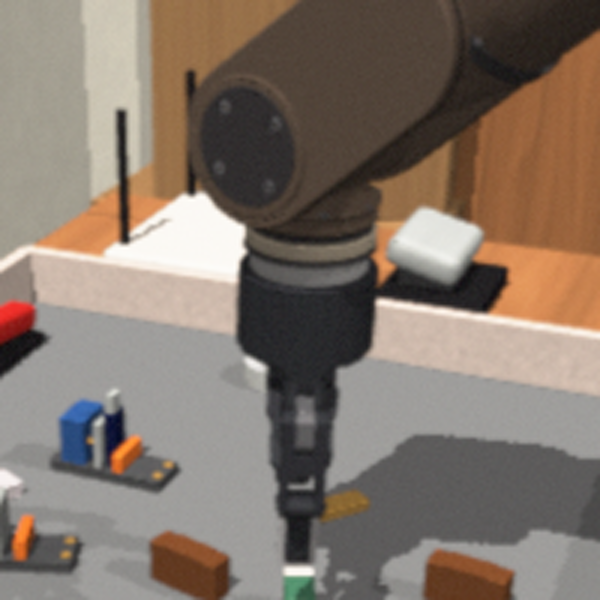

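>>> drive_tool([
  [[0.1,-0.1,0.1],[-0.3,-0.5,-0.4]],
  [[0,-0.05,0.05],[-0.3,-0.4,-0.3]],
  [[0,0,0],[0,0,0]],
  [[0,0,0],[0,0,0]],
])

```text
time: 2.9
eef_pos: [0.4598, -0.0286, 0.0675]
tcp_rot: [0.695, 0.135, -0.693, 0.136]
contact_force: [-0.2, -0.6, -0.1]
opening: 0.998
```

```bash
python3 -c "
from go import *
delta([.462,-.027,.02],22)"
```

```text
t 2.9 pos [ 0.4598 -0.0286  0.0675] F [-0.2 -0.6 -0.1] op 0.998 q [-0.28  0.04  2.21  0.    0.88  0.9 ]
shift(units, tool) [ 0.951 -0.015 -0.05 ] turn [ 0.03 -0.16 -0.1 ] other [-180.     0.2   -0.3]
tool axes world
 [[ 0.003 -0.001 -1.   ]
 [ 0.375 -0.927  0.002]
 [-0.927 -0.375 -0.003]]
```

>>> drive_tool([
  [[0.25,0,-0.03],[0,0,0]],
  [[0.25,0,0],[0,0,0]],
  [[0.2,0,0],[0,0,0]],
  [[0,0,0],[0,0,0]],
  [[0,0,0],[0,0,0]],
])

```text
time: 3.4
eef_pos: [0.4611, -0.0277, 0.0289]
tcp_rot: [0.695, 0.135, -0.693, 0.135]
contact_force: [-0.5, 0.3, -0.1]
opening: 1.004
```

```bash
python3 -c "
from go import *
delta([.462,-.027,.016],22)
look('side4',(310,170,440,300),4.5)
"
```

```text
t 3.4 pos [ 0.4611 -0.0277  0.0289] F [-0.5  0.3 -0.1] op 1.004 q [-0.28  0.12  2.22  0.    0.8   0.91]
shift(units, tool) [ 0.258 -0.005 -0.022] turn [ 0.06 -0.12 -0.06] other [-1.799e+02  1.000e-01 -2.000e-01]
tool axes world
 [[ 0.002 -0.    -1.   ]
 [ 0.376 -0.927  0.001]
 [-0.927 -0.376 -0.002]]
tip [368.8 267.9] zoom [264. 440.]
tip [367.2 241.8] zoom [257. 323.]
```

View pics/side4_z.png

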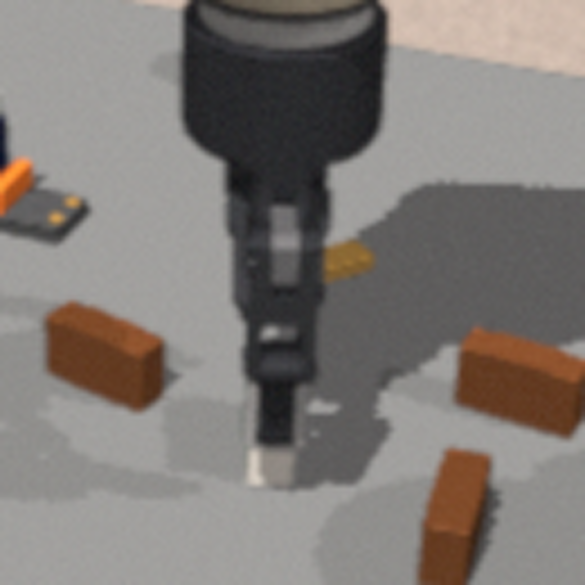

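>>> drive_tool([
  [[0.12,0,-0.04],[0,0,0]],
  [[0.08,0,0],[0,0,0]],
  [[0,0,0],[0,0,0]],
  [[0,0,0],[0,0,0]],
])

```text
time: 3.85
eef_pos: [0.4636, -0.027, 0.0186]
tcp_rot: [0.695, 0.135, -0.693, 0.136]
contact_force: [0.1, -1.1, 0.6]
opening: 0.996
```

```bash
python3 -c "
from go import *
delta([.463,-.027,.014],22)
look('side5',(310,170,440,300),4.5)
"
```

```text
t 3.85 pos [ 0.4636 -0.027   0.0186] F [ 0.1 -1.1  0.6] op 0.996 q [-0.28  0.15  2.22  0.    0.78  0.91]
shift(units, tool) [ 0.092 -0.004  0.011] turn [ 0.05 -0.17 -0.1 ] other [-179.9    0.2   -0.3]
tool axes world
 [[ 0.003 -0.001 -1.   ]
 [ 0.375 -0.927  0.002]
 [-0.927 -0.375 -0.003]]
tip [367.  272.5] zoom [256. 461.]
tip [365.5 246.2] zoom [250. 343.]
```

View pics/side5_z.png

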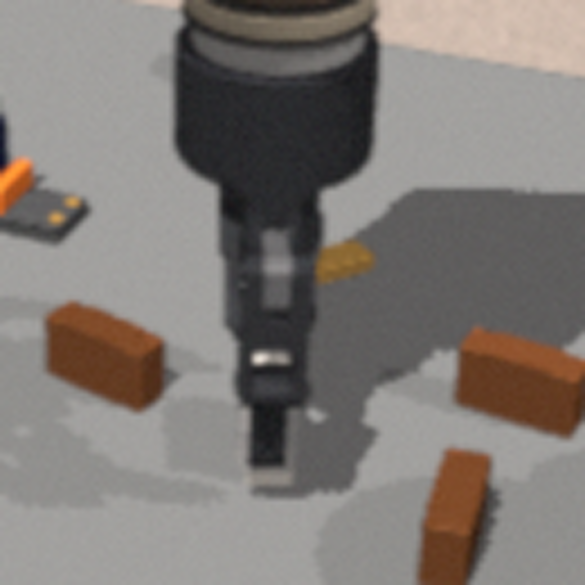

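>>> drive_tool([
  [[0.06,0,0.01],[0,0,0]],
  [[0.02,0,0],[0,0,0]],
  [[0,0,0],[0,0,0]],
])

```text
time: 4.2
eef_pos: [0.4634, -0.0273, 0.0148]
tcp_rot: [0.696, 0.135, -0.693, 0.136]
contact_force: [-0.1, -0.2, 0.1]
opening: 1.002
```

>>> drive_tool([
  [[0,0,0],[0,0,0]],
  [[0,0,0],[0,0,0]],
  [[0,0,0],[0,0,0]],
  [[0,0,0],[0,0,0]],
  [[0,0,0],[0,0,0]],
], grip=-1, newtons=60)

```text
time: 4.7
eef_pos: [0.4641, -0.0275, 0.0156]
tcp_rot: [0.696, 0.134, -0.692, 0.136]
contact_force: [-0.5, 0.5, -0.0]
opening: 0.598
```

>>> drive_tool([
  [[0,0,0],[0,0,0]],
  [[0,0,0],[0,0,0]],
  [[0,0,0],[0,0,0]],
])

```text
time: 5.0
eef_pos: [0.4637, -0.0274, 0.0152]
tcp_rot: [0.696, 0.135, -0.692, 0.136]
contact_force: [-0.4, 0.8, 0.5]
opening: 0.594
```

Closed at 0.594, about 51 mm, which matches the 52 mm eraser. Lifting.

>>> drive_tool([
  [[-0.3,0,0],[0,0,0]],
  [[-0.5,0,0],[0,0,0]],
  [[-0.6,0,0],[0,0,0]],
  [[-0.5,0,0],[0,0,0]],
  [[-0.2,0,0],[0,0,0]],
])

```text
time: 5.5
eef_pos: [0.4604, -0.0266, 0.1204]
tcp_rot: [-0.693, -0.136, 0.695, -0.134]
contact_force: [1.1, -0.3, -0.8]
opening: 0.596
```

```bash
python3 -c "
from go import *
delta([.60,.10,.12],10.6)
look('side6',(310,130,440,260),4.5)
"
```

```text
t 5.5 pos [ 0.4604 -0.0266  0.1204] F [ 1.1 -0.3 -0.8] op 0.596 q [-0.28 -0.05  2.18  0.    1.01  0.91]
shift(units, tool) [ 2.000e-03 -1.299e+00 -3.538e+00] turn [11.44  0.15  0.13] other [-168.6   -0.2    0.2]
tool axes world
 [[-0.003  0.001 -1.   ]
 [ 0.375 -0.927 -0.002]
 [-0.927 -0.375  0.002]]
tip [370.6 222.1] zoom [273. 414.]
tip [368.7 198.5] zoom [264. 308.]
```

View pics/side6_z.png

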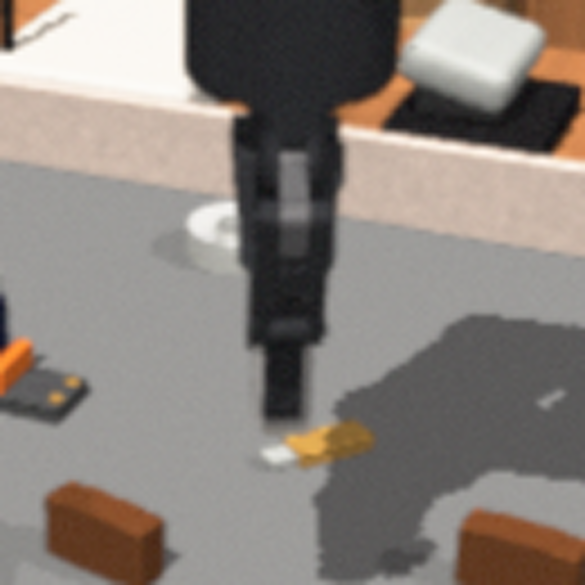

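```bash
cat >> fit.py <<'E'
print('--- fixed z')
def fitz(obs,x0,z):
    def f(p):
        c,s=np.cos(p[2]),np.sin(p[2]);R=np.array([[c,-s,0],[s,c,0],[0,0,1]])
        return np.concatenate([proj(cam,np.array([p[0],p[1],z])+R@np.array(X)/1e3)-uv for cam,uv,X in obs])
    r=least_squares(f,x0,loss='soft_l1'); return r.x,np.sqrt((f(r.x)**2).mean())
for nm,o,x0,z in [('clip',clip,[.6,.2,.2],.002),('er',er,[.4,0,.3],.017)]:
    for sub in [o,[q for q in o if q[0] is T],[q for q in o if q[0] is S]]:
        p,r=fitz(sub,x0,z);print(nm,p.round(4),r.round(2))
E
python3 fit.py | sed -n '/---/,$p'
```

```text
--- fixed z
clip [0.6485 0.1795 0.1816] 0.82
clip [0.6501 0.1793 0.1839] 0.33
clip [0.6468 0.1806 0.186 ] 0.72
er [ 0.4572 -0.0234  0.3921] 1.01
er [ 0.4588 -0.0227  0.3832] 0.3
er [ 0.4562 -0.0247  0.3698] 0.96
```

```bash
python3 -c "
from go import *
delta([.645,.174,.11],10.5)
"
```

```text
t 5.55 pos [ 0.4609 -0.0267  0.1212] F [1.4 0.4 1.5] op 0.592 q [-0.28 -0.05  2.18  0.    1.01  0.91]
shift(units, tool) [ 0.221 -2.34  -4.919] turn [11.54  0.08  0.08] other [-1.685e+02 -1.000e-01  1.000e-01]
tool axes world
 [[-0.002  0.001 -1.   ]
 [ 0.375 -0.927 -0.002]
 [-0.927 -0.375  0.001]]
```

>>> drive_tool([
  [[0,-0.25,-0.5],[0,0,0]],
  [[0,-0.3,-0.65],[0,0,0]],
  [[0,-0.3,-0.65],[0,0,0]],
  [[0,-0.3,-0.65],[0,0,0]],
  [[0,-0.3,-0.65],[0,0,0]],
])

```text
time: 6.05
eef_pos: [0.5769, 0.1, 0.1149]
tcp_rot: [-0.691, -0.133, 0.698, -0.132]
contact_force: [-0.1, -0.3, 1.2]
opening: 0.596
```

>>> drive_tool([
  [[0,-0.3,-0.6],[0,0,0]],
  [[0,-0.3,-0.6],[0,0,0]],
  [[0,-0.15,-0.3],[0,0,0]],
  [[0,0,0],[5,0,0]],
  [[0,0,0],[5,0,0]],
])

```text
time: 6.55
eef_pos: [0.6333, 0.1691, 0.103]
tcp_rot: [-0.696, -0.072, 0.711, -0.071]
contact_force: [0.8, 0.2, -0.6]
opening: 0.6
```

>>> drive_tool([
  [[0,0,0],[0,0,0]],
  [[0,0,0],[0,0,0]],
])

```text
time: 6.75
eef_pos: [0.6317, 0.1692, 0.099]
tcp_rot: [-0.694, -0.073, 0.712, -0.072]
contact_force: [-1.1, 0.1, 0.2]
opening: 0.598
```

```bash
python3 -c "
from go import *
delta([.645,.174,.09],10.5)
"
```

```text
t 6.75 pos [0.6317 0.1692 0.099 ] F [-1.1  0.1  0.2] op 0.598 q [0.11 0.4  1.71 0.   1.06 1.47]
shift(units, tool) [ 0.173 -0.04  -0.285] turn [1.21 1.47 0.23] other [-178.8   -0.4    2.3]
tool axes world
 [[-0.026 -0.001 -1.   ]
 [ 0.203 -0.979 -0.004]
 [-0.979 -0.203  0.026]]
```

>>> drive_tool([
  [[0,-0.02,-0.15],[-0.3,0.8,0.1]],
  [[0,-0.02,-0.13],[-0.3,0.6,0.1]],
  [[0,0,0],[0,0,0]],
  [[0,0,0],[0,0,0]],
])

```text
time: 7.15
eef_pos: [0.6454, 0.1737, 0.0972]
tcp_rot: [-0.703, -0.077, 0.703, -0.077]
contact_force: [0.1, 0.5, 0.4]
opening: 0.594
```

```bash
python3 -c "
from go import *
delta([.645,.174,.09],10.5)
look('side7',(150,190,280,320),4.5,op=.026,back=-.006)
"
```

```text
t 7.15 pos [0.6454 0.1737 0.0972] F [0.1 0.5 0.4] op 0.594 q [0.11 0.42 1.69 0.   1.04 1.46]
shift(units, tool) [ 0.144 -0.007  0.007] turn [1.99 0.05 0.04] other [-1.78e+02 -1.00e-01  1.00e-01]
tool axes world
 [[-0.001  0.001 -1.   ]
 [ 0.216 -0.976 -0.001]
 [-0.976 -0.216  0.001]]
tip [206.5 271.5] zoom [254. 367.]
tip [220.2 252.9] zoom [316. 283.]
```

View pics/side7_z.png

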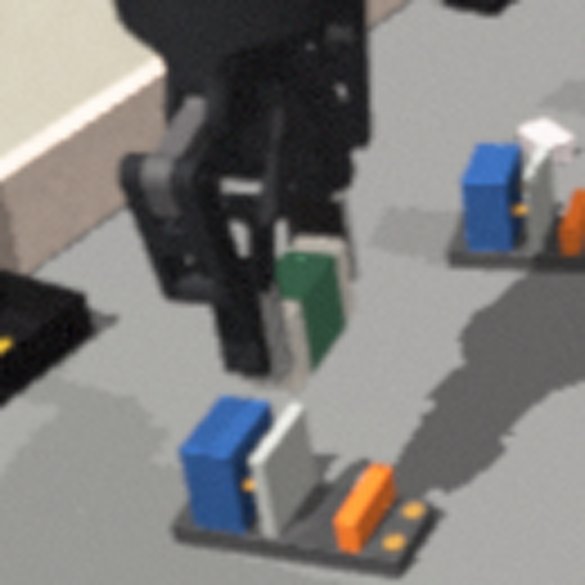

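```bash
python3 -c "
from h import *
c=load('side7')
cv2.imwrite('pics/z8.png',cv2.resize(c['img'][236:316,185:255,::-1],None,fx=7,fy=7,interpolation=cv2.INTER_CUBIC))"
```

```text
(no output)
```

View pics/z8.png

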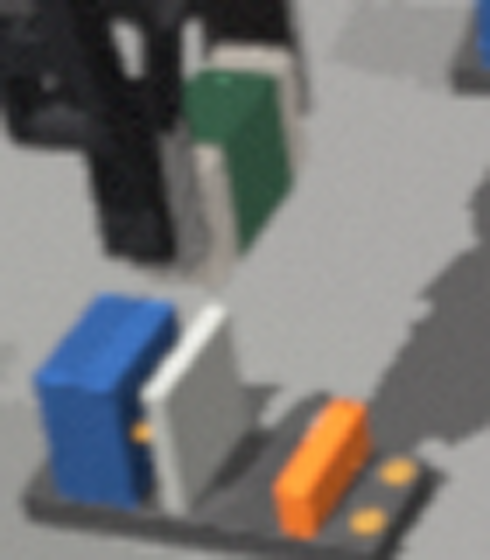

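```bash
cat > rel.py <<'E'
import sys
exec(open('fit.py').read().split("for nm,o,x0 in")[0])
def fitz(obs,x0,z):
    def f(p):
        c,s=np.cos(p[2]),np.sin(p[2]);R=np.array([[c,-s,0],[s,c,0],[0,0,1]])
        return np.concatenate([proj(cam,np.array([p[0],p[1],z])+R@np.array(X)/1e3)-uv for cam,uv,X in obs])
    r=least_squares(f,x0); return r.x,f(r.x).reshape(-1,2)
C,_=fitz([q for q in clip if q[0] is S],[.6,.2,.2],.002)
def er_rel(off,sc,pts,z):
    E,r=fitz([(S,tz(off,sc,p),X) for p,X in pts],[C[0],C[1],.2],z)
    d=E[:2]-C[:2];c,s=np.cos(C[2]),np.sin(C[2])
    print('clip',C.round(4),'er',E.round(4),'in clip frame mm',(1e3*np.array([c*d[0]+s*d[1],-s*d[0]+c*d[1]])).round(1),'dyaw deg',np.degrees(E[2]-C[2]).round(1),r.round(1).tolist())
E
python3 - <<'E'
exec(open('rel.py').read())
for z in (.095,.099,.103):
  er_rel((185,236),7,[((212,286),(-9,26,-15)),((303,172),(-9,-26,-15)),((292,52),(-9,-26,15)),((215,45),(9,-26,15))],z)
E
```

```text
clip [0.6469 0.1805 0.1801] er [0.6437 0.1713 0.2014] in clip frame mm [-4.9 -8.5] dyaw deg 1.2 [[-0.1, 1.1], [0.4, -1.4], [-0.4, 0.2], [0.1, -0.1]]
clip [0.6469 0.1805 0.1801] er [0.6396 0.176  0.2035] in clip frame mm [-8.  -3.1] dyaw deg 1.3 [[-0.1, 1.4], [0.5, -1.4], [-0.4, 0.0], [0.0, -0.2]]
clip [0.6469 0.1805 0.1801] er [0.6356 0.1807 0.2055] in clip frame mm [-11.1   2.2] dyaw deg 1.5 [[-0.1, 1.6], [0.5, -1.3], [-0.3, -0.1], [-0.1, -0.4]]
```

>>> drive_tool([
  [[0.2,-0.02,0.02],[0.8,0,0]],
  [[0.2,-0.02,0.02],[0.6,0,0]],
  [[0.08,0,0],[0.2,0,0]],
  [[0,0,0],[0,0,0]],
  [[0,0,0],[0,0,0]],
])

```text
time: 7.7
eef_pos: [0.6421, 0.1752, 0.0705]
tcp_rot: [-0.703, -0.066, 0.705, -0.066]
contact_force: [-0.7, 0.6, -0.7]
opening: 0.593
```

```bash
python3 -c "
from go import *
delta([.643,.175,.072],10.5)
look('side8',(185,236,255,316),7,op=.026,back=-.006)
"
```

```text
t 7.7 pos [0.6421 0.1752 0.0705] F [-0.7  0.6 -0.7] op 0.593 q [0.11 0.45 1.71 0.   0.99 1.5 ]
shift(units, tool) [-0.03   0.007 -0.018] turn [0.25 0.12 0.04] other [-1.798e+02 -1.000e-01  2.000e-01]
tool axes world
 [[-0.002  0.    -1.   ]
 [ 0.186 -0.982 -0.001]
 [-0.982 -0.186  0.002]]
tip [209.9 286.5] zoom [175. 354.]
tip [224.  267.5] zoom [273. 220.]
```

View pics/side8_z.png

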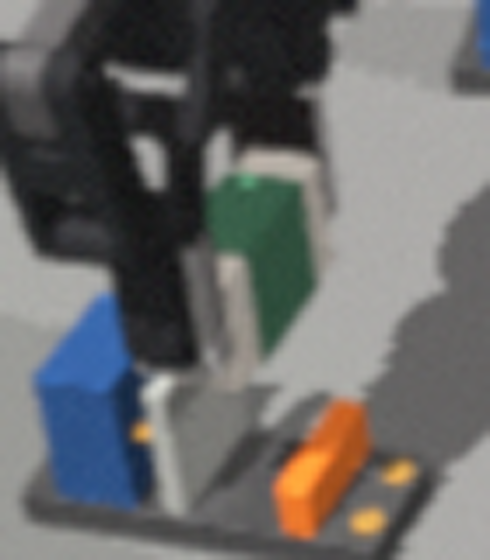

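```bash
python3 - <<'E'
exec(open('rel.py').read())
for z in (.069,.0723,.0755):
  er_rel((185,236),7,[((233,393),(-9,26,-15)),((325,275),(-9,-26,-15)),((317,155),(-9,-26,15)),((243,150),(9,-26,15))],z)
# predicted: eraser at gap middle just above, same z
for cx in (-10,):
  c,s=np.cos(C[2]),np.sin(C[2])
  for X in [(-9,26,-15),(-9,-26,-15),(-9,-26,15),(9,-26,15)]:
    x=cx+X[0];w=[C[0]+(c*x-s*X[1])/1e3,C[1]+(s*x+c*X[1])/1e3,.0723+X[2]/1e3]
    print(X,((proj(S,w)-[185,236])*7).round())
E
```

```text
clip [0.6469 0.1805 0.1801] er [0.6396 0.174  0.1745] in clip frame mm [-8.4 -5.1] dyaw deg -0.3 [[-0.1, 0.9], [0.7, -1.5], [-0.4, 0.6], [-0.1, -0.2]]
clip [0.6469 0.1805 0.1801] er [0.6365 0.1776 0.1761] in clip frame mm [-10.7  -1. ] dyaw deg -0.2 [[-0.2, 1.1], [0.7, -1.5], [-0.4, 0.5], [-0.2, -0.3]]
clip [0.6469 0.1805 0.1801] er [0.6335 0.1812 0.1777] in clip frame mm [-13.1   3. ] dyaw deg -0.1 [[-0.2, 1.3], [0.8, -1.5], [-0.4, 0.4], [-0.2, -0.4]]
(-9, 26, -15) [224. 400.]
(-9, -26, -15) [322. 264.]
(-9, -26, 15) [306. 157.]
(9, -26, 15) [233. 147.]
```

>>> drive_tool([
  [[0.1,0,-0.03],[0.2,0,0]],
  [[0.1,0,0],[0,0,0]],
  [[0.1,0,0],[0,0,0]],
  [[0.1,0,0],[0,0,0]],
  [[0,0,0],[0,0,0]],
])

```text
time: 8.25
eef_pos: [0.6441, 0.1755, 0.0494]
tcp_rot: [-0.704, -0.065, 0.704, -0.065]
contact_force: [0.6, -0.5, -0.7]
opening: 0.596
```

```bash
python3 -c "
from go import *
delta([.643,.175,.048],10.5)
look('side9',(185,236,255,316),7,op=.026,back=-.006)
"
```

```text
t 8.25 pos [0.6441 0.1755 0.0494] F [ 0.6 -0.5 -0.7] op 0.596 q [0.11 0.48 1.71 0.   0.96 1.5 ]
shift(units, tool) [0.029 0.006 0.024] turn [0.02 0.05 0.04] other [-1.8e+02 -1.0e-01  1.0e-01]
tool axes world
 [[-0.001  0.001 -1.   ]
 [ 0.183 -0.983 -0.001]
 [-0.983 -0.183  0.001]]
tip [210.4 296.7] zoom [178. 425.]
tip [224.4 277.4] zoom [276. 290.]
```

View pics/side9_z.png

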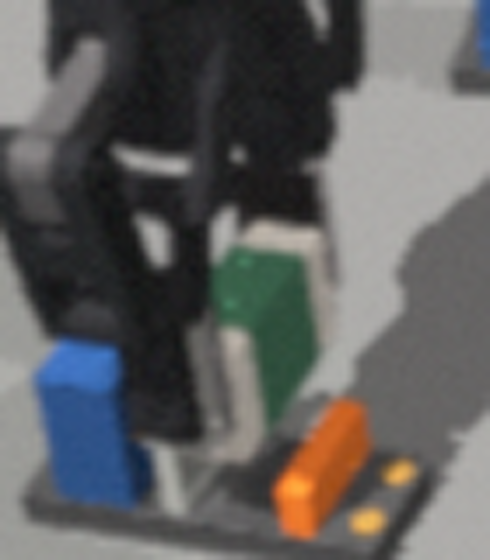

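```bash
python3 - <<'E'
exec(open('rel.py').read())
P=[((239,464),(-9,26,-15)),((328,345),(-9,-26,-15)),((320,226),(-9,-26,15)),((247,222),(9,-26,15))]
for z in (.049,.0512,.0535): er_rel((185,236),7,P,z)
print(fit([(S,tz((185,236),7,p),X) for p,X in P],[.64,.175,.05,.18]))
E
```

```text
clip [0.6469 0.1805 0.1801] er [0.6408 0.175  0.1815] in clip frame mm [-7.  -4.3] dyaw deg 0.1 [[-0.1, 1.0], [0.7, -1.6], [-0.4, 0.7], [-0.1, -0.2]]
clip [0.6469 0.1805 0.1801] er [0.6389 0.1774 0.1825] in clip frame mm [-8.5 -1.7] dyaw deg 0.1 [[-0.2, 1.1], [0.7, -1.6], [-0.4, 0.6], [-0.2, -0.2]]
clip [0.6469 0.1805 0.1801] er [0.6368 0.1798 0.1835] in clip frame mm [-10.1   1.1] dyaw deg 0.2 [[-0.2, 1.2], [0.7, -1.6], [-0.4, 0.6], [-0.2, -0.3]]
(array([0.64948508, 0.16480848, 0.03967818, 0.18009945]), array([[-0.03437408,  0.32949057],
       [ 0.55548927, -1.84631789],
       [-0.49557295,  0.77684624],
       [ 0.0039285 , -0.07682762]]))
```

>>> drive_tool([
  [[0.1,0,0.0],[0,0,0]],
  [[0.1,0,0],[0,0,0]],
  [[0.1,0,0],[0,0,0]],
  [[0,0,0],[0,0,0]],
])

```text
time: 8.7
eef_pos: [0.6446, 0.1756, 0.0339]
tcp_rot: [0.704, 0.065, -0.704, 0.065]
contact_force: [0.5, 0.2, -0.5]
opening: 0.59
```

```bash
python3 -c "
from go import *
delta([.644,.1755,.026],10.5)
look('side10',(185,236,255,316),7,op=.026,back=-.006)
"
```

```text
t 8.7 pos [0.6446 0.1756 0.0339] F [ 0.5  0.2 -0.5] op 0.59 q [0.11 0.5  1.71 0.   0.93 1.5 ]
shift(units, tool) [ 0.158 -0.001  0.013] turn [ 0.02 -0.03  0.03] other [-1.8e+02 -1.0e-01 -0.0e+00]
tool axes world
 [[ 0.     0.001 -1.   ]
 [ 0.183 -0.983 -0.001]
 [-0.983 -0.183 -0.   ]]
tip [211.6 304.3] zoom [186. 478.]
tip [225.3 284.8] zoom [282. 341.]
```

View pics/side10_z.png

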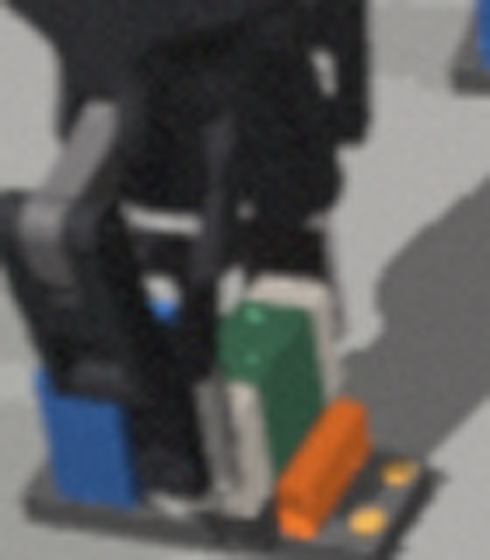

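>>> drive_tool([
  [[0.06,0,0.0],[0,0,0]],
  [[0.05,0,0],[0,0,0]],
  [[0,0,0],[0,0,0]],
  [[0,0,0],[0,0,0]],
])

```text
time: 9.15
eef_pos: [0.6453, 0.1757, 0.0288]
tcp_rot: [0.705, 0.065, -0.703, 0.065]
contact_force: [-0.1, 0.1, 0.4]
opening: 0.595
```

>>> drive_tool([
  [[0.03,0,0.0],[0,0,0]],
  [[0,0,0],[0,0,0]],
])

```text
time: 9.35
eef_pos: [0.6454, 0.1757, 0.0274]
tcp_rot: [0.705, 0.065, -0.703, 0.065]
contact_force: [1.0, 0.2, -0.6]
opening: 0.596
```

>>> drive_tool([
  [[0.03,0,0.0],[0,0,0]],
  [[0,0,0],[0,0,0]],
])

```text
time: 9.55
eef_pos: [0.6455, 0.1757, 0.026]
tcp_rot: [0.705, 0.065, -0.703, 0.065]
contact_force: [-0.0, 0.6, 0.0]
opening: 0.599
```

>>> drive_tool([
  [[0.03,0,0.0],[0,0,0]],
  [[0,0,0],[0,0,0]],
])

```text
time: 9.75
eef_pos: [0.6462, 0.1758, 0.0255]
tcp_rot: [0.705, 0.065, -0.703, 0.065]
contact_force: [0.7, -0.8, -0.1]
opening: 0.595
```

>>> drive_tool([
  [[0.03,0,0.0],[0,0,0]],
  [[0,0,0],[0,0,0]],
])

```text
time: 9.95
eef_pos: [0.6467, 0.1759, 0.0255]
tcp_rot: [0.706, 0.065, -0.703, 0.065]
contact_force: [-0.4, -0.6, 0.1]
opening: 0.596
```

>>> drive_tool([
  [[0.04,0,0.0],[0,0,0]],
  [[0.02,0,0],[0,0,0]],
])

```text
time: 10.15
eef_pos: [0.6474, 0.176, 0.0253]
tcp_rot: [0.706, 0.065, -0.703, 0.065]
contact_force: [-2.5, -0.4, 3.5]
opening: 0.593
```

```bash
python3 -c "
from go import *
delta([.644,.1755,.0252],10.5)
look('side11',(185,236,255,316),7,op=.026,back=-.006)
delta([.644,.1755,.0252],10.5)
"
```

```text
t 10.15 pos [0.6474 0.176  0.0253] F [-2.5 -0.4  3.5] op 0.593 q [0.11 0.52 1.7  0.   0.92 1.5 ]
shift(units, tool) [ 0.002 -0.002  0.069] turn [ 0.06 -0.24 -0.01] other [-179.9    0.    -0.4]
tool axes world
 [[ 0.004  0.001 -1.   ]
 [ 0.183 -0.983  0.   ]
 [-0.983 -0.183 -0.004]]
tip [210.9 308.5] zoom [182. 507.]
tip [224.6 288.8] zoom [277. 370.]
t 10.2 pos [0.6474 0.176  0.0253] F [-3.1 -0.7  6.5] op 0.595 q [0.11 0.52 1.7  0.   0.92 1.5 ]
shift(units, tool) [ 0.001 -0.002  0.069] turn [ 0.06 -0.24 -0.  ] other [-179.9    0.    -0.4]
tool axes world
 [[ 0.004  0.001 -1.   ]
 [ 0.183 -0.983  0.   ]
 [-0.983 -0.183 -0.004]]
```

View pics/side11_z.png

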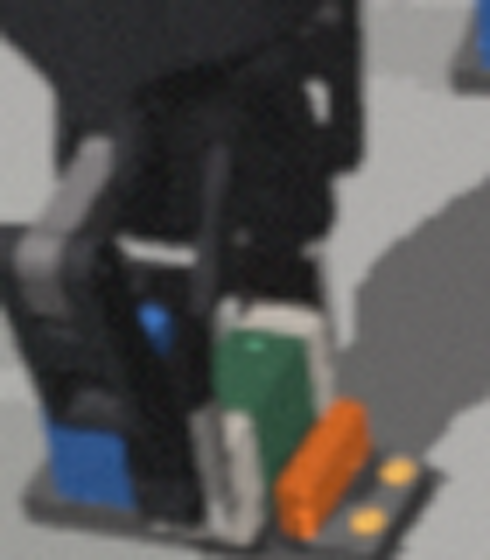

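Fz 6.5 N at TCP z 0.0253, against a predicted 0.0252, so the eraser is resting on the gap floor. Fx of -3 N means the plate is just being touched. I'll ease the down-force and push along the clip's +x.

>>> drive_tool([
  [[-0.02,0,-0.04],[0,-0.2,0]],
  [[0,0,-0.04],[0,0,0]],
])

```text
time: 10.4
eef_pos: [0.6491, 0.1764, 0.0252]
tcp_rot: [-0.702, -0.065, 0.706, -0.066]
contact_force: [-6.8, -1.5, 6.7]
opening: 0.593
```

>>> drive_tool([
  [[0,0,-0.04],[0,0,0]],
  [[0,0,-0.04],[0,0,0]],
])

```text
time: 10.6
eef_pos: [0.6507, 0.1767, 0.0253]
tcp_rot: [-0.699, -0.065, 0.709, -0.066]
contact_force: [-6.2, -2.6, 6.1]
opening: 0.597
```

```bash
python3 -c "
from go import *
delta([.6555,.1775,.0255],10.5)
"
```

```text
t 10.6 pos [0.6507 0.1767 0.0253] F [-6.2 -2.6  6.1] op 0.597 q [ 0.12  0.53  1.68 -0.    0.94  1.5 ]
shift(units, tool) [-0.005  0.002 -0.097] turn [ 0.14  0.86 -0.02] other [-179.9    0.     1.4]
tool axes world
 [[-0.015 -0.003 -1.   ]
 [ 0.185 -0.983  0.   ]
 [-0.983 -0.185  0.015]]
```

>>> drive_tool([
  [[-0.03,0,-0.03],[0.1,0.9,0]],
  [[-0.01,0,-0.03],[0,0.4,0]],
])

```text
time: 10.8
eef_pos: [0.6512, 0.1769, 0.0252]
tcp_rot: [0.704, 0.065, -0.704, 0.065]
contact_force: [-6.6, -1.9, 5.4]
opening: 0.597
```

```bash
python3 -c "
from go import *
delta([.6555,.1775,.0255],10.5)
"
```

```text
t 10.8 pos [0.6512 0.1769 0.0252] F [-6.6 -1.9  5.4] op 0.597 q [ 0.12  0.52  1.69 -0.    0.93  1.5 ]
shift(units, tool) [-0.005  0.003 -0.087] turn [ 0.08 -0.05 -0.02] other [-1.799e+02  0.000e+00 -1.000e-01]
tool axes world
 [[ 0.001 -0.    -1.   ]
 [ 0.184 -0.983  0.   ]
 [-0.983 -0.184 -0.001]]
```

>>> drive_tool([
  [[-0.04,0,-0.06],[0,0,0]],
  [[-0.02,0,-0.06],[0,0,0]],
])

```text
time: 11.0
eef_pos: [0.6539, 0.1774, 0.0256]
tcp_rot: [-0.702, -0.065, 0.706, -0.066]
contact_force: [-4.2, -1.5, 1.3]
opening: 0.596
```

```bash
python3 -c "
from go import *
delta([.6555,.1775,.0255],10.5)
"
```

```text
t 11.0 pos [0.6539 0.1774 0.0256] F [-4.2 -1.5  1.3] op 0.596 q [ 0.12  0.53  1.68 -0.    0.94  1.5 ]
shift(units, tool) [ 0.003  0.005 -0.031] turn [ 0.1   0.39 -0.02] other [-179.9    0.     0.6]
tool axes world
 [[-0.007 -0.002 -1.   ]
 [ 0.184 -0.983  0.   ]
 [-0.983 -0.184  0.007]]
```

>>> drive_tool([
  [[0,0,-0.05],[0,0.4,0]],
  [[0,0,-0.05],[0,0.2,0]],
])

```text
time: 11.2
eef_pos: [0.6556, 0.1778, 0.0252]
tcp_rot: [-0.701, -0.065, 0.707, -0.066]
contact_force: [-13.7, -3.4, 11.7]
opening: 0.596
```

>>> drive_tool([
  [[0,0,-0.05],[0,0.2,0]],
  [[0,0,-0.05],[0,0.2,0]],
])

```text
time: 11.4
eef_pos: [0.6556, 0.1778, 0.0253]
tcp_rot: [-0.698, -0.065, 0.71, -0.067]
contact_force: [-11.4, -3.0, 8.3]
opening: 0.594
```

```bash
python3 -c "
from go import *
delta([.6555,.1775,.0255],10.5)
"
```

```text
t 11.4 pos [0.6556 0.1778 0.0253] F [-11.4  -3.    8.3] op 0.594 q [ 0.12  0.54  1.67 -0.    0.95  1.5 ]
shift(units, tool) [-0.005  0.006  0.002] turn [ 0.22  1.01 -0.05] other [-1.798e+02  1.000e-01  1.600e+00]
tool axes world
 [[-0.017 -0.004 -1.   ]
 [ 0.186 -0.983  0.001]
 [-0.982 -0.186  0.018]]
```

>>> drive_tool([
  [[-0.02,0,-0.04],[-0.1,0.9,0]],
  [[-0.01,0,-0.05],[-0.1,0.4,0]],
])

```text
time: 11.6
eef_pos: [0.6555, 0.1778, 0.0253]
tcp_rot: [-0.701, -0.067, 0.707, -0.068]
contact_force: [-10.9, -2.5, 7.7]
opening: 0.6
```

```bash
python3 -c "
from go import *
delta([.6555,.1775,.0255],10.5)
look('side12',(185,236,255,316),7,op=.026,back=-.006)
for i in range(24):
  ctrl.read_camera('side')
  if i%4==0:
    s=ctrl.get_state();print(round(s['time'],2),s['eef_pos'].round(4),s['contact_force'].round(1))
delta([.6555,.1775,.0255],10.5)
"
```

```text
t 11.6 pos [0.6555 0.1778 0.0253] F [-10.9  -2.5   7.7] op 0.6 q [ 0.12  0.54  1.67 -0.    0.94  1.5 ]
shift(units, tool) [-0.004  0.005  0.002] turn [ 0.45  0.48 -0.05] other [-1.796e+02  1.000e-01  7.000e-01]
tool axes world
 [[-0.008 -0.002 -1.   ]
 [ 0.19  -0.982  0.001]
 [-0.982 -0.19   0.008]]
tip [206.3 307.8] zoom [149. 503.]
tip [220.  288.2] zoom [245. 365.]
11.7 [0.6555 0.1778 0.0253] [-10.4  -2.7   5. ]
11.9 [0.6555 0.1778 0.0253] [-9.9 -3.1  5.8]
12.1 [0.6555 0.1778 0.0253] [-9.8 -2.8  6.1]
12.3 [0.6555 0.1778 0.0253] [-10.3  -2.8   5.1]
12.5 [0.6555 0.1778 0.0253] [-10.5  -2.5   4.9]
12.7 [0.6555 0.1778 0.0253] [-9.8 -2.2  5.7]
t 12.85 pos [0.6555 0.1778 0.0253] F [-10.5  -2.1   4.7] op 0.596 q [ 0.12  0.54  1.67 -0.    0.94  1.5 ]
shift(units, tool) [-0.005  0.005  0.001] turn [ 0.43  0.5  -0.04] other [-1.796e+02  1.000e-01  8.000e-01]
tool axes world
 [[-0.008 -0.002 -1.   ]
 [ 0.19  -0.982  0.001]
 [-0.982 -0.19   0.009]]
```

View pics/side12_z.png

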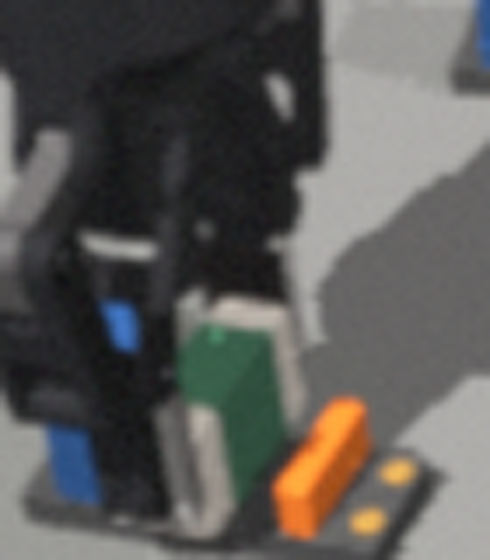

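```bash
python3 - <<'E'
exec(open('rel.py').read())
er_rel((185,236),7,[((205,540),(-9,26,-15)),((285,305),(-9,-26,15)),((214,297),(9,-26,15))],.0271)
E
python3 -c "
from go import *
look('top12',(175,150,275,250),5.9,cam='top')
c=load('top12');cv2.imwrite('pics/t12.png',c['img'][:,:,::-1])"
```

```text
clip [0.6469 0.1805 0.1801] er [0.651  0.1787 0.1813] in clip frame mm [ 3.6 -2.6] dyaw deg 0.1 [[0.0, 0.4], [-0.1, -0.1], [0.1, -0.4]]
tip [193.4 214.6] zoom [109. 381.]
tip [239.3 203.6] zoom [380. 316.]
```

View pics/t12.png

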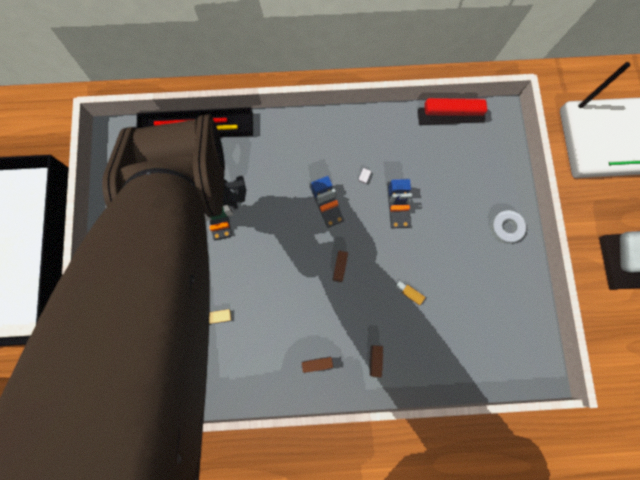

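The eraser is seated. The plate is on its stop, with a steady push of about 10.5 N and no creep over 1.2 s. The top view shows the other clips and objects where they were. Handing in.

```bash
python3 -c "
from go import *
s=ctrl.get_state();print(s['time'],s['eef_pos'],s['contact_force'],s['opening'])
print(ctrl.sign_off())"
```

```text
12.9 [0.65554439 0.17778584 0.02529685] [-10.80592819  -3.24074712   5.14795828] 0.5943612122567427
the job is handed in; nothing more can be done
None
```

I gripped the white-and-green eraser by its ends, lowered it to the floor of the wide clip's gap and pushed the plate back to its stop. I handed the job in at 12.9 s, still gripping the eraser and pressing.

**Last checks**
- **Seated:** the tool stopped at z 0.0253 m, against the 0.0252 m expected for an eraser resting on the gap floor.
- **Flush:** the plate moved about 8 mm, then stopped while the force jumped. The tool then held about 10–11 N horizontally and 5 N down for 1.2 s without moving. The highest reading during the push was about 18 N, under the 40 N limit.
- **Grip:** the jaws stayed at an opening of 0.594 with the grip set to 60 N, and the tool was tilted about 0.5°.
- **Rest of the drawer:** the last top picture shows the other clips and the uncovered objects where they started. The arm hid the bowl in that picture. I did not measure the narrow clip's plate or the navy stick closely, but nothing went near them.

**Disagreements**
- **Camera against robot:** camera positions read about 5–7 mm short of the robot's in x, more than the stated 2 mm calibration. I lined the eraser up with the clip in the side picture instead.
- **Final eraser position:** the side picture put the eraser at x = +3.6 mm in the clip, where flush should be +1 mm. I relied on the hard stop.
- **Not seen directly:** the gripper hid the plate, so I judged it flush from force and travel, not from a picture.

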